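# Cross-stack wedge cartons head to tail

### The job

The first wedge-shaped carton of a stack already lies on the square plywood board. Lay one of the two other full-size wedge cartons squarely on it head to tail, thick end over thin end, so that the pair has a level top, then lay the remaining full-size wedge carton crosswise over the middle of that pair, underside down and level. Leave the first carton where it lies; the straight carton and the short wedge carton of the same print are not wanted.

Things in the scene. Friction and masses are not known exactly. Their poses are not given: they have to be found in the camera images.
- first_center (a point): First green wedge carton, loose, underside down, on the fixed plywood board (200 x 200, 15 thick): 180 mm long, 50 wide, upright sides, flat underside, top sloping evenly from 30 high (thin end) to 50 (thick end, where the cream panel is). Point: mid-length, mid-width, 20 above the underside. x: to the thick end, y: across, z: up from the underside.
- wedge_a_center (a point): Wedge carton on the table, 0.2-0.45 kg, same size as the first: 180 mm long, 50 wide, upright sides, flat underside, top sloping evenly from 30 high (thin end) to 50 (thick end, where the cream panel is). Point: mid-length, mid-width, 20 above the underside. x: to the thick end, y: across, z: up from the underside. Not the straight carton (180 x 50 x 40) nor the short wedge (110 long).
- wedge_b_center (a point): The other full-size wedge carton on the table, identical to wedge_a: 180 mm long, 50 wide, upright sides, flat underside, top sloping evenly from 30 high (thin end) to 50 (thick end, where the cream panel is). Point: mid-length, mid-width, 20 above the underside. x: to the thick end, y: across, z: up from the underside. Either may be laid first.
Things that resemble listed ones, but are neither listed nor needed, are in the scene too. Leave any turquoise look-alike of the part that bears wedge_b_center alone.

How it is judged (in metres and radians):
At the end, for the whole second after the job is handed in: One carton rests on the first, within 20 mm of centre and 11 degrees of in line; the other rests on that pair, within 20 mm of centre, 11 degrees of crosswise and 4 degrees of level (so the pair is head to tail). The first is flat and within 30 mm of its start; all at rest (((horizontal distance between each of wedge_a_center, wedge_b_center and first_center below 0.02 m and angle between the x axis of wedge_a_center and the x axis of first_center, either way round below 0.2 rad and z of wedge_a_center in the frame of first_center between 0.034 and 0.046 m and angle between the x axis of wedge_b_center and the y axis of first_center, either way round below 0.2 rad and z of wedge_b_center in the frame of first_center between 0.073 and 0.087 m and angle between wedge_b_center's own z axis and vertical below 0.07 rad) or (horizontal distance between each of wedge_b_center, wedge_a_center and first_center below 0.02 m and angle between the x axis of wedge_b_center and the x axis of first_center, either way round below 0.2 rad and z of wedge_b_center in the frame of first_center between 0.034 and 0.046 m and angle between the x axis of wedge_a_center and the y axis of first_center, either way round below 0.2 rad and z of wedge_a_center in the frame of first_center between 0.073 and 0.087 m and angle between wedge_a_center's own z axis and vertical below 0.07 rad)) and distance of first_center from where it was at the start of the episode below 0.03 m and angle between first_center's own z axis and vertical below 0.05 rad and linear speed of each of first, wedge_a, wedge_b below 0.02 m/s); the robot touches nothing.
It also fails if it takes over 54 s, if anything falls off the work surface, if the arm or the gripper's body presses on something with over 40 N, if the wrist force passes 120 N, or if a joint passes its speed limit or range.

### The arm

A 7-joint arm with a two-finger parallel gripper is mounted at the origin on the work surface. World frame = base frame: x ahead of the robot, y to its left, z up, the work surface at z = 0. Lengths are in mm, angles in rad, forces in N, time in s.
With the tool pointing down it reaches from about 425 to 875 mm from the base axis. Payload 4.7 kg.
Tool frame: the origin (TCP) lies midway between the tips of the shut fingers; the grasp point (between the pads) lies 19 mm behind it; x points along the fingers, y is the direction in which the jaws open and shut, and the axes are right-handed (so a half turn about x gives the same grasp; the last joint's range is limited). The gripper opens to 87 mm and grips with 3 to 60 N. Pads are 19 mm wide; open, the fingers measure 117 mm over their backs; the gripper's body (75 mm by 190 mm) begins 51 mm behind the grasp point.
Start: joints at [1.131, 0.321, -0.07, 1.45, 0.023, 1.371, -0.057], TCP at [284.934, -584.242, 222.587] pointing down, gripper open.
Joint ranges: [-2.86, 2.86], [-0.3, 2.09], [-1.38, 1.24], [0.06, 2.45], [-1.56, 4.7], [0.09, 2.05], [-2.69, 2.69]. Speed limits (rad/s): [2.57, 2.57, 3.14, 3.14, 3.14, 3.14, 3.14].

### API

Orientations are given as a unit quaternion [x, y, z, w].
In Python, from workcell import env gives the robot as it stands. The module is installed in compiled form; this text tells all that it offers.
- The arm moves only by the tool send_rows, never from a script. Its argument "deltas" is a list of rows, each an object with "xyz": the shift along the tool's x, y, z in cm, a list of three; "turn": the turn about the tool's x in degrees; "claw": the opening in per cent of the stroke, from 0 (shut) to 100 (fully open). A call has 1 to 5 rows; each row shifts and turns the commanded pose from where the row before left it, along the tool's axes as they then stand; what a row does not reach is not made up. A row lasts 1/12 s, in which the tool goes at most 41.7 mm and 7.16 degrees, less where a joint would pass 70% of its speed; a pose out of reach is approached as far as the arm can. A call with a gripper value outside its range is refused whole. The fingers move at their own pace and stop on an object; "grip_force" is the grip in N (left out, the last holds). Time passes only in rows, so rows that do not move let the fingers close. It gives the time, the measured TCP pose, the force and the opening at its end, in the units of the state.
- env.sense(): the state, without advancing time (a new reading comes with each control period).
- env.grab_frame(name): name is "scene" or "side" or "wrist"; returns a dict with "pixels" (384x512x3 uint8, red, green, blue), "intrinsics" (3x3 intrinsics, pixels), "extrinsics" (4x4, takes a point from camera to world coordinates); the wrist camera has in their place "mount" (4x4, takes a point from camera to tool coordinates, whose origin is the TCP and whose axes are the tool frame's). Camera axes: x right, y up, looking along -z (the intrinsics and any distortion apply to the point x, -y, -z); pixel columns grow to the right and rows downward; lengths in mm; the calibration is good to about 2 mm. A picture is of the moment at which its call begins: read the wrist's pose just before it. There is no depth.
- env.sign_off(): hands the job in, once; it reports no verdict.
Trained networks look in a picture, given as the dict that the camera call returned (one of the last four; its "shot" number tells which), for a name from the list of things; names that differ only in an ending like _2 or _b are one class to them, and where a whole thing is asked for, a point or a joint stands for the part that bears it (a point fixed in the world has none). Each returns a list of dicts, best first, with "p" (0 to 1); they miss things now and then, are a little off and sometimes report something else, mostly with a low value. They report only what shows in the picture. A call takes as long as a camera call. They do not tell look-alikes from the thing itself.
- env.look_for(thing, picture): "xyz" ([x, y, z] in mm, in the coordinates of the camera as it stood for that picture, good to about 4 mm: the middle of the surface that is visible of it).
- env.masks_of(thing, picture): "mask" (384x512 bool, what is visible of it).
The state is a dict: "time": time; "joint_positions": joint angles; "qd": joint speeds; "joint_torque": joint torques, N m; "tcp_pos": TCP position; "tcp_rot": TCP orientation; "wrist_force": force on the tool from outside, world axes, zero at the start; "wrist_torque": the same for the moment, N m; "opening": finger opening in mm.
Only numpy, scipy, OpenCV 4.12 (cv2) and the standard library are available. Lean on these libraries where they do the work, as an engineer would, in place of code of your own. Each camera call takes 0.05 s, during which the arm holds its last target.

## Working session

There is one attempt and no reset: what is moved stays moved. The work goes in short steps, Python scripts to look and compute and a tool call to move; the robot and the scene stay as the last step left them, time stands still between calls to the robot, and variables do not carry over. Pictures are saved under pics/ and viewed, and the job is handed in when it is done.

Besides the shell and the picture viewer there is one more tool, called after "Request:" as name(argument=value, ...) on one line, values as JSON. send_rows: Moves the arm, as the interface text tells. Its arguments: {"type":"object","properties":{"deltas":{"type":"array","items":{"type":"object","properties":{"xyz":{"type":"array","items":{"type":"number"}},"turn":{"type":"number"},"claw":{"type":"number"}}}},"grip_force":{"type":"number"}},"required":["deltas"]}

```bash
mkdir -p pics; python3 - <<'E'
from workcell import env
import cv2,json,numpy as np,pickle
print({k:np.round(v,3).tolist() for k,v in env.sense().items()})
for n in ["scene","side","wrist"]:
    f=env.grab_frame(n); cv2.imwrite(f"pics/{n}0.png",f["pixels"][:,:,::-1]); pickle.dump(f,open(f"{n}0.pkl","wb"))
    print(n,f.keys(),f.get("intrinsics"),f.get("extrinsics",f.get("mount")))
    for t in ["first_center","wedge_a_center"]:
        for d in env.look_for(t,f): 
            p=np.array(d["xyz"]); 
            if "extrinsics" in f: p=(f["extrinsics"]@np.r_[p,1])[:3]
            print(t,round(d["p"],2),np.round(p))
E
```

```text
{'time': 0.0, 'joint_positions': [1.131, 0.322, -0.07, 1.452, 0.023, 1.371, -0.057], 'qd': [-0.001, 0.001, 0.002, -0.0, -0.001, 0.0, 0.001], 'joint_torque': [-0.001, -49.129, -0.404, -31.253, -0.064, 0.044, 0.0], 'tcp_pos': [284.684, -583.733, 221.461], 'tcp_rot': [-0.689, -0.16, 0.689, -0.158], 'wrist_force': [-0.158, -0.056, 0.407], 'wrist_torque': [0.028, 0.027, 0.021], 'opening': 86.994}
scene dict_keys(['pixels', 'intrinsics', 'extrinsics', 'shot']) [[353.12849757   0.         252.10581382]
 [  0.         353.12849757 187.61646213]
 [  0.           0.           1.        ]] [[ 7.16038362e-01 -5.09990478e-01  4.76653729e-01  9.31963535e+02]
 [ 6.97975373e-01  5.33750819e-01 -4.77431085e-01 -4.38893354e+02]
 [-1.09290112e-02  6.74551537e-01  7.38146856e-01  8.74123506e+02]
 [ 0.00000000e+00  0.00000000e+00  0.00000000e+00  1.00000000e+00]]
first_center 0.58 [563. -10.  51.]
wedge_a_center 0.62 [605. 325.  34.]
wedge_a_center 0.57 [404. 295.  33.]
side dict_keys(['pixels', 'intrinsics', 'extrinsics', 'shot']) [[399.85994585   0.         247.31454687]
 [  0.         399.85994585 194
[... 185 characters left out ...]
2]
 [ 1.95476735e-02  7.65733499e-01  6.42860869e-01  8.25856605e+02]
 [ 0.00000000e+00  0.00000000e+00  0.00000000e+00  1.00000000e+00]]
first_center 0.88 [548.  16.  49.]
wedge_a_center 0.77 [394. 323.  33.]
wedge_a_center 0.2 [547.  18.  50.]
wrist dict_keys(['pixels', 'intrinsics', 'mount', 'shot']) [[313.55422144   0.         250.39766951]
 [  0.         313.55422144 196.43984907]
 [  0.           0.           1.        ]] [[ 2.22631674e-04  2.40812694e-01 -9.70571582e-01 -1.62747199e+02]
 [ 9.99999858e-01  4.15525722e-04  3.32479868e-04  2.60963956e-02]
 [ 4.83362830e-04 -9.70571519e-01 -2.40812568e-01 -6.51999769e+01]
 [ 0.00000000e+00  0.00000000e+00  0.00000000e+00  1.00000000e+00]]
```

View pics/scene0.png

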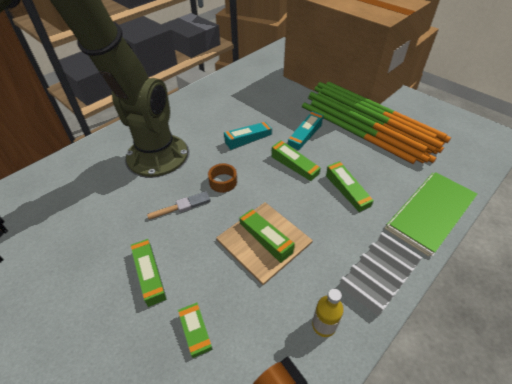

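View pics/side0.png

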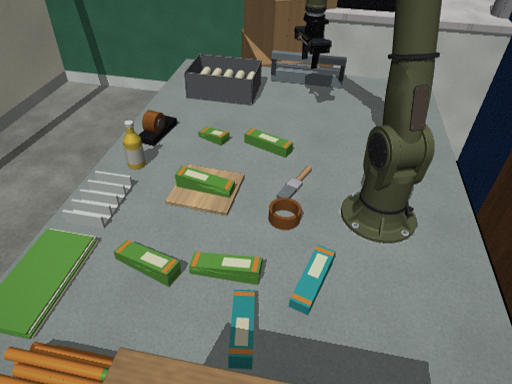

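View pics/wrist0.png

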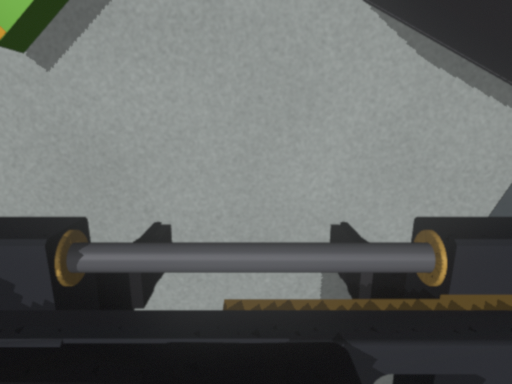

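```bash
python3 - <<'E'
import cv2,numpy as np
s=cv2.imread("pics/scene0.png");d=cv2.imread("pics/side0.png")
z=lambda im,x,y,w=50:cv2.resize(im[y-w:y+w,x-w:x+w],(260,260),interpolation=cv2.INTER_CUBIC)
a=np.hstack([z(s,148,272),z(s,296,160),z(s,349,186)])
b=np.hstack([z(d,268,142),z(d,226,265),z(d,148,260)])
cv2.imwrite("pics/crop0.png",np.vstack([a,b]))
E
```

```text
(no output)
```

View pics/crop0.png

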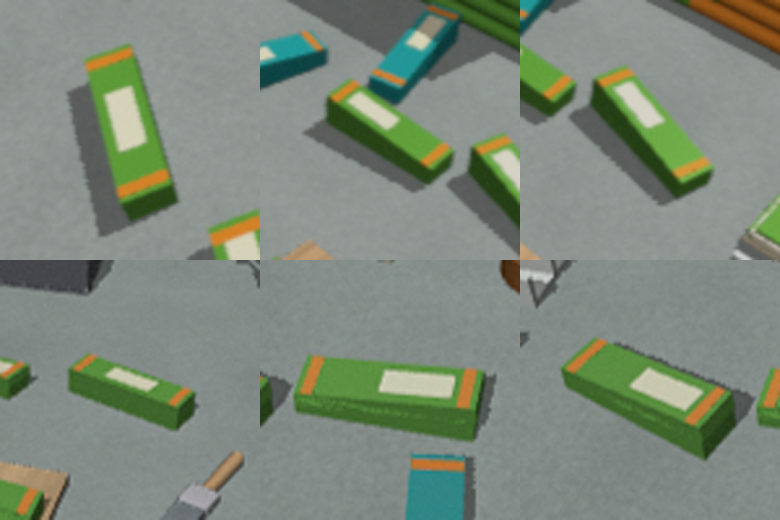

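```bash
cat > h.py <<'E'
import numpy as np,cv2
from scipy.optimize import minimize
V=np.array([[sx*90,sy*25,z] for sx in(-1,1) for sy in(-1,1) for z in(0,30 if sx<0 else 50)],float)
def world(p,z0): 
    c,s=np.cos(p[2]),np.sin(p[2]); return V@np.array([[c,s,0],[-s,c,0],[0,0,1]])+[p[0],p[1],z0]
def proj(f,P):
    E=f["extrinsics"];K=f["intrinsics"];q=(P-E[:3,3])@E[:3,:3]; q=q*[1,-1,-1]; u=q@K.T; return u[:,:2]/u[:,2:]
def sil(f,P,s=4):
    m=np.zeros((384,512),np.uint8);cv2.fillConvexPoly(m,cv2.convexHull(np.round(proj(f,P)*16).astype(np.int32)),1,shift=4); return m.astype(bool)
def seg(f):
    hsv=cv2.cvtColor(f["pixels"],cv2.COLOR_RGB2HSV); h,s,v=hsv[...,0],hsv[...,1],hsv[...,2]
    return hsv
def fit(fm,x0,z0):
    # fm: list of (frame, mask)
    def cost(p):
        c=0
        for f,m in fm:
            sm=cv2.GaussianBlur(sil(f,world(p,z0)).astype(np.float32),(5,5),1.5); mm=cv2.GaussianBlur(m.astype(np.float32),(5,5),1.5)
            c+=((sm-mm)**2).sum()/m.sum()
        return c
    best=None
    for y in x0[2]:
        for k in range(2):
            r=minimize(cost,[x0[0],x0[1],y] if k==0 else r.x,method="Nelder-Mead",options=dict(initial_simplex=np.array([[0,0,0],[15,0,0],[0,15,0],[0,0,.2]])/(1+2*k)+(np.array([x0[0],x0[1],y]) if k==0 else r.x),xatol=.05,fatol=1e-5))
        if best is None or r.fun<best.fun: best=r
    return best.x,best.fun
E
python3 - <<'E'
from workcell import env
from h import *
fs={n:env.grab_frame(n) for n in("scene","side")}
C={}
out={n:f["pixels"].copy() for n,f in fs.items()}
for t in ["first_center","wedge_a_center"]:
  for n,f in fs.items():
    for d in env.masks_of(t,f):
        m=d["mask"]; ys,xs=np.nonzero(m); print(t,n,round(d["p"],2),m.sum(),xs.mean().round(),ys.mean().round())
        C.setdefault(n,[]).append((xs.mean(),ys.mean(),m))
for name,z0,px in [("first",15,{"scene":(267,232),"side":(205,181)}),("near",0,{"scene":(296,160),"side":(226,265)}),("far",0,{"scene":(349,186),"side":(148,260)})]:
    # green seed colour mask component
    fm=[]
    for n,f in fs.items():
        hsv=cv2.cvtColor(f["pixels"],cv2.COLOR_RGB2HSV)
        m=((hsv[...,1]>140)&(hsv[...,0]>4)&(hsv[...,0]<75)).astype(np.uint8)
        if name=="first": m=((hsv[...,1]>140)&(hsv[...,0]>32)&(hsv[...,0]<75)|(hsv[...,1]>185)&(hsv[...,0]<32)).astype(np.uint8)
        nn,l,st,_=cv2.connectedComponentsWithStats(m)
        x,y=px[n]; w=l[y-12:y+12,x-12:x+12]; w=w[w>0]; i=np.bincount(w).argmax()
        cm=(l==i).astype(np.uint8); cs,_=cv2.findContours(cm,cv2.RETR_EXTERNAL,2); cm=cv2.drawContours(np.zeros_like(cm),cs,-1,1,-1).astype(bool)
        ious=[((cm&mm).sum()/(cm|mm).sum()).round(2) for a,b,mm in C.get(n,[])]
        print(name,n,cm.sum(),ious)
        fm.append((f,cm))
    # initial from ray at z=30
    f,cm=fm[1]; E=f["extrinsics"];K=f["intrinsics"];ys,xs=np.nonzero(cm)
    d=E[:3,:3]@(np.linalg.inv(K)@[xs.mean(),ys.mean(),1]*[1,-1,-1]); p=E[:3,3]+d*((z0+25-E[2,3])/d[2])
    for lab,F in(("both",fm),("scene",fm[:1]),("side",fm[1:])):
        x,c=fit(F,(p[0],p[1],np.arange(8)*np.pi/4),z0)
        print(name,lab,np.round(x,2),np.round(np.degrees(x[2])%360,1),round(c,4))
        if lab=="both":
            for n,f in fs.items():
                u=proj(f,world(x,z0)); h=cv2.convexHull(u.astype(np.float32))
                cv2.polylines(out[n],[np.round(h*16).astype(np.int32)],True,(255,0,0),1,shift=4)
                q=proj(f,np.array([[x[0]+90*np.cos(x[2]),x[1]+90*np.sin(x[2]),z0+50]]))[0]; cv2.circle(out[n],(int(q[0]),int(q[1])),3,(255,0,255),-1)
o=np.hstack([cv2.resize(out["scene"][100:300,200:400],(400,400)),cv2.resize(out["side"][120:320,80:280],(400,400))])
cv2.imwrite("pics/fit0.png",o[...,::-1])
E
```

```text
first_center scene 0.76 1316 268.0 235.0
first_center scene 0.23 1108 349.0 186.0
first_center side 0.63 1173 203.0 182.0
wedge_a_center scene 0.93 930 295.0 160.0
wedge_a_center scene 0.53 1388 267.0 235.0
wedge_a_center side 0.83 1762 227.0 267.0
first scene 1204 [np.float64(0.91), np.float64(0.0), np.float64(0.0), np.float64(0.87)]
first side 813 [np.float64(0.69), np.float64(0.0)]
first both [ 5.4207e+02  1.3600e+00 -9.0000e-02] 354.8 0.3292
first scene [ 5.3932e+02  2.3700e+00 -1.1000e-01] 353.8 0.0318
first side [ 5.4371e+02  1.9600e+00 -7.0000e-02] 355.8 0.2865
near scene 642 [np.float64(0.0), np.float64(0.0), np.float64(0.69), np.float64(0.0)]
near side 1640 [np.float64(0.0), np.float64(0.93)]
near both [400.07 307.16   3.16] 180.8 0.3595
near scene [393.37 306.64   6.25] 357.9 0.3062
near side [400.13 304.48   3.15] 180.3 0.0362
far scene 732 [np.float64(0.0), np.float64(0.66), np.float64(0.0), np.float64(0.0)]
far side 1503 [np.float64(0.0), np.float64(0.0)]
far both [603.13 333.69   2.79] 159.8 0.3898
far scene [600.65 334.83   5.89] 337.3 0.3364
far side [606.84 331.38   2.81] 161.1 0.0322
```

View pics/fit0.png

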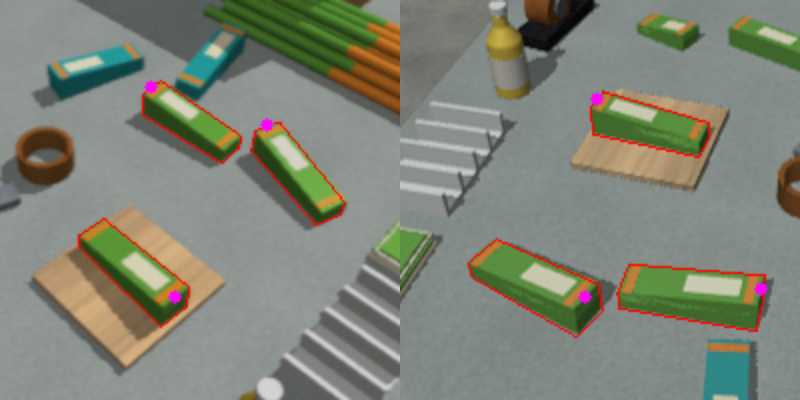

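```bash
cat >> h.py <<'E'
from scipy.spatial.transform import Rotation as R
def plan(env,tgt,jaw=None,maxstep=4.0,n=None):
    s=env.sense(); Rm=R.from_quat(s["tcp_rot"]).as_matrix(); p=np.array(s["tcp_pos"])
    d=Rm.T@(np.array(tgt)-p)/10
    cur=np.degrees(np.arctan2(Rm[1,1],Rm[0,1]))
    print("t",round(float(s["time"]),2),"tcp",np.round(p,1),"jaw yaw",round(cur,2),"tilt",np.round(Rm[:,0],3),"open",round(float(s["opening"]),1),"F",np.round(s["wrist_force"],1))
    k=n or max(1,int(np.ceil(np.linalg.norm(d)/maxstep)))
    print("total tool shift cm",np.round(d,2),"rows",k,"each",np.round(d/k,3))
    if jaw is not None:
        t=((cur-jaw+90)%180)-90; print("turn about tool x deg",round(t,2),"rows",int(np.ceil(abs(t)/7)))
E
python3 - <<'E'
from h import *
from workcell import env
import pickle
s=env.sense();print(np.round(R.from_quat(s["tcp_rot"]).as_matrix(),3))
f=pickle.load(open("side0.pkl","rb"))
def up(u,v,z):
    E=f["extrinsics"];K=f["intrinsics"]
    d=E[:3,:3]@(np.linalg.inv(K)@[u,v,1]*[1,-1,-1]); return np.round((E[:3,3]+d*((z-E[2,3])/d[2]))[:2])
for u,v in [(233,292),(255,292),(313,248),(333,250),(292,302)]: print(u,v,up(u,v,40))
plan(env,[560,-200,200],90.5)
E
```

```text
[[ 0.     0.438 -0.899]
 [-0.    -0.899 -0.438]
 [-1.     0.     0.   ]]
233 292 [359. 393.]
255 292 [309. 382.]
313 248 [185. 211.]
333 250 [132. 206.]
292 302 [219. 391.]
t 0.75 tcp [ 285.  -584.2  222.7] jaw yaw -64.0 tilt [ 0. -0. -1.] open 86.9 F [-0.3 -0.9 -0. ]
total tool shift cm [  2.26 -22.48 -41.57] rows 12 each [ 0.188 -1.873 -3.464]
turn about tool x deg 25.5 rows 4
```

```bash
cat >> h.py <<'E'
def route(env,az1,r1,z1,jaw,n):
    s=env.sense(); Rm=R.from_quat(s["tcp_rot"]).as_matrix(); p=np.array(s["tcp_pos"])
    cur=np.degrees(np.arctan2(Rm[1,1],Rm[0,1])); az0=np.degrees(np.arctan2(p[1],p[0])); r0=np.hypot(p[0],p[1])
    dt=-(jaw-cur)/n; print("tcp",np.round(p,1),"jaw",cur)
    for i in range(1,n+1):
        a=np.radians(az0+(az1-az0)*i/n); r=r0+(r1-r0)*i/n
        q=np.array([r*np.cos(a),r*np.sin(a),p[2]+(z1-p[2])*i/n] if i<=n else 0)
        d=np.round(Rm.T@(q-p)/10,2); t=round(dt,1); p=p+Rm@d*10
        Rm=Rm@R.from_rotvec([np.radians(t),0,0]).as_matrix()
        print('{"xyz":[%.2f,%.2f,%.2f],"turn":%.1f,"claw":100}'%(*d,t),end=",\n"if i%5==0 else",")
E
python3 - <<'E'
from h import *
from workcell import env
route(env,37.4,503,180,90.5,30)
E
```

```text
tcp [ 285.  -584.2  222.7] jaw -63.99658167500661
{"xyz":[0.14,-0.60,-3.80],"turn":-5.1,"claw":100},{"xyz":[0.27,-0.49,-3.79],"turn":-5.1,"claw":100},{"xyz":[0.39,-0.37,-3.78],"turn":-5.1,"claw":100},{"xyz":[0.46,-0.27,-3.76],"turn":-5.1,"claw":100},{"xyz":[0.50,-0.15,-3.73],"turn":-5.1,"claw":100},
{"xyz":[0.50,-0.04,-3.71],"turn":-5.1,"claw":100},{"xyz":[0.47,0.06,-3.68],"turn":-5.1,"claw":100},{"xyz":[0.41,0.17,-3.64],"turn":-5.1,"claw":100},{"xyz":[0.34,0.27,-3.61],"turn":-5.1,"claw":100},{"xyz":[0.26,0.37,-3.58],"turn":-5.1,"claw":100},
{"xyz":[0.19,0.47,-3.53],"turn":-5.1,"claw":100},{"xyz":[0.13,0.57,-3.49],"turn":-5.1,"claw":100},{"xyz":[0.09,0.67,-3.44],"turn":-5.1,"claw":100},{"xyz":[0.05,0.76,-3.40],"turn":-5.1,"claw":100},{"xyz":[0.03,0.84,-3.34],"turn":-5.1,"claw":100},
{"xyz":[0.01,0.94,-3.29],"turn":-5.1,"claw":100},{"xyz":[0.01,1.02,-3.24],"turn":-5.1,"claw":100},{"xyz":[0.00,1.11,-3.18],"turn":-5.1,"claw":100},{"xyz":[0.00,1.18,-3.11],"turn":-5.1,"claw":100},{"xyz":[0.00,1.27,-3.06],"turn":-5.1,"claw":100},
{"xyz":[0.00,1.34,-2.99],"turn":-5.1,"claw":100},{"xyz":[0.00,1.41,-2.93],"turn":-5.1,"claw":100},{"xyz":[0.00,1.48,-2.86],"turn":-5.1,"claw":100},{"xyz":[0.00,1.55,-2.79],"turn":-5.1,"claw":100},{"xyz":[0.00,1.62,-2.72],"turn":-5.1,"claw":100},
{"xyz":[0.00,1.67,-2.65],"turn":-5.1,"claw":100},{"xyz":[0.00,1.74,-2.58],"turn":-5.1,"claw":100},{"xyz":[0.00,1.79,-2.50],"turn":-5.1,"claw":100},{"xyz":[0.00,1.85,-2.43],"turn":-5.1,"claw":100},{"xyz":[0.00,1.89,-2.35],"turn":-5.1,"claw":100},
```

Candidates: green full-size wedges at scene (296,160) and (349,186), straight carton (148,272) with its panel in the middle, short wedge (195,330), and turquoise ones (248,134) and (306,130). In the crop, the panel and thick end are off-centre only on the first two, so those are my choice. I start with (296,160).

Request:
send_rows(deltas=[{"xyz": [0.1,-0.6,-3.8],"turn": -5.1,"claw": 100},{"xyz": [0.3,-0.5,-3.8],"turn": -5.1,"claw": 100},{"xyz": [0.4,-0.4,-3.8],"turn": -5.1,"claw": 100},{"xyz": [0.5,-0.3,-3.8],"turn": -5.1,"claw": 100},{"xyz": [0.5,-0.2,-3.7],"turn": -5.1,"claw": 100}])

```text
time: 1.17
tcp_pos: [427.0, -455.7, 204.6]
tcp_rot: [0.636, 0.308, -0.636, 0.309]
wrist_force: [1.4, -0.4, 0.0]
opening: 87.3
```

Request:
send_rows(deltas=[{"xyz": [0.5,0,-3.7],"turn": -5.1,"claw": 100},{"xyz": [0.5,0.1,-3.7],"turn": -5.1,"claw": 100},{"xyz": [0.4,0.2,-3.6],"turn": -5.1,"claw": 100},{"xyz": [0.3,0.3,-3.6],"turn": -5.1,"claw": 100},{"xyz": [0.3,0.4,-3.6],"turn": -5.1,"claw": 100}])

```text
time: 1.58
tcp_pos: [521.2, -300.6, 184.4]
tcp_rot: [0.552, 0.441, -0.552, 0.442]
wrist_force: [0.7, -0.7, -0.0]
opening: 87.0
```

Request:
send_rows(deltas=[{"xyz": [0.2,0.5,-3.5],"turn": -5.1,"claw": 100},{"xyz": [0.1,0.6,-3.5],"turn": -5.1,"claw": 100},{"xyz": [0,0.7,-3.4],"turn": -5.1,"claw": 100},{"xyz": [0,0.8,-3.4],"turn": -5.1,"claw": 100},{"xyz": [0,0.8,-3.3],"turn": -5.1,"claw": 100}])

```text
time: 2.0
tcp_pos: [563.4, -131.8, 181.7]
tcp_rot: [0.441, 0.552, -0.441, 0.553]
wrist_force: [0.9, 0.0, 0.9]
opening: 86.8
```

```bash
python3 - <<'E'
from h import *
from workcell import env
route(env,37.4,503,180,90.5,15)
E
```

```text
tcp [ 563.4 -131.8  181.7] jaw 12.776007443266668
{"xyz":[0.01,0.93,-3.30],"turn":-5.2,"claw":100},{"xyz":[0.02,1.03,-3.23],"turn":-5.2,"claw":100},{"xyz":[0.03,1.11,-3.18],"turn":-5.2,"claw":100},{"xyz":[0.03,1.20,-3.12],"turn":-5.2,"claw":100},{"xyz":[0.03,1.28,-3.05],"turn":-5.2,"claw":100},
{"xyz":[0.02,1.37,-2.98],"turn":-5.2,"claw":100},{"xyz":[0.01,1.44,-2.91],"turn":-5.2,"claw":100},{"xyz":[0.01,1.51,-2.84],"turn":-5.2,"claw":100},{"xyz":[0.00,1.59,-2.77],"turn":-5.2,"claw":100},{"xyz":[0.00,1.65,-2.70],"turn":-5.2,"claw":100},
{"xyz":[0.00,1.72,-2.62],"turn":-5.2,"claw":100},{"xyz":[0.00,1.79,-2.54],"turn":-5.2,"claw":100},{"xyz":[-0.00,1.84,-2.46],"turn":-5.2,"claw":100},{"xyz":[-0.00,1.89,-2.38],"turn":-5.2,"claw":100},{"xyz":[-0.00,1.95,-2.31],"turn":-5.2,"claw":100},
```

Request:
send_rows(deltas=[{"xyz": [0,0.9,-3.3],"turn": -5.2,"claw": 100},{"xyz": [0,1.0,-3.2],"turn": -5.2,"claw": 100}])

```text
time: 2.17
tcp_pos: [564.5, -64.1, 181.8]
tcp_rot: [0.389, 0.59, -0.389, 0.59]
wrist_force: [1.2, 0.1, -0.0]
opening: 86.9
```

```bash
python3 - <<'E'
from workcell import env
import cv2,pickle
s=env.sense();f=env.grab_frame("wrist");pickle.dump((s,f),open("w1.pkl","wb"));cv2.imwrite("pics/w1.png",f["pixels"][...,::-1])
E
```

```text
(no output)
```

View pics/w1.png

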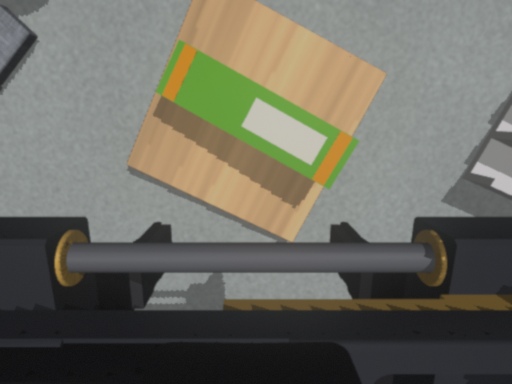

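```bash
cat >> h.py <<'E'
def wframe(s,f):
    T=np.eye(4);T[:3,:3]=R.from_quat(s["tcp_rot"]).as_matrix();T[:3,3]=s["tcp_pos"]
    g=dict(f);g["extrinsics"]=T@f["mount"];return g
def cmask(f,seed,lo=125):
    hsv=cv2.cvtColor(f["pixels"],cv2.COLOR_RGB2HSV)
    m=((hsv[...,1]>lo)&(hsv[...,0]>33)&(hsv[...,0]<75)|(hsv[...,1]>190)&(hsv[...,2]>120)&(hsv[...,0]<33)).astype(np.uint8)
    nn,l,st,_=cv2.connectedComponentsWithStats(m);x,y=seed
    w=l[y-12:y+12,x-12:x+12];w=w[w>0];cm=(l==np.bincount(w).argmax()).astype(np.uint8)
    cs,_=cv2.findContours(cm,cv2.RETR_EXTERNAL,2);return cv2.drawContours(np.zeros_like(cm),cs,-1,1,-1).astype(bool)
def show(f,x,z0,name,m=None):
    o=f["pixels"].copy();h=cv2.convexHull(proj(f,world(x,z0)).astype(np.float32))
    if m is not None:o[m]=o[m]//2+np.array([0,0,127],np.uint8)
    cv2.polylines(o,[np.round(h*16).astype(np.int32)],True,(255,0,0),1,shift=4);cv2.imwrite(name,o[...,::-1])
E
python3 - <<'E'
from h import *
import pickle
s,f=pickle.load(open("w1.pkl","rb"));g=wframe(s,f);print(np.round(s["tcp_pos"],1))
m=cmask(g,(220,95))
x,c=fit([(g,m)],(541,1.5,np.radians([354.8,350])),15);print(x,np.degrees(x[2]),c)
show(g,x,15,"pics/w1fit.png",m)
E
```

```text
[564.5 -64.1 181.8]
[5.39302538e+02 2.16608468e-01 6.18626721e+00] 354.44700201353356 0.11216032102293472
```

View pics/w1fit.png

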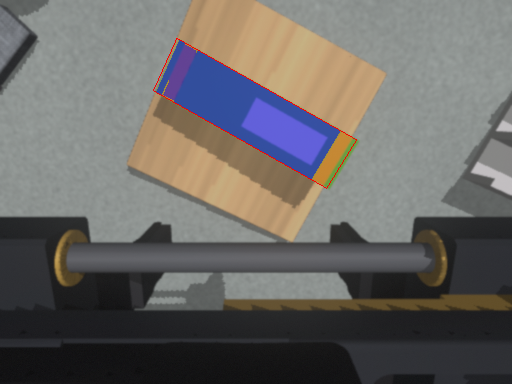

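Request:
send_rows(deltas=[{"xyz": [0,1.1,-3.2],"turn": -5.2,"claw": 100},{"xyz": [0,1.2,-3.1],"turn": -5.2,"claw": 100},{"xyz": [0,1.3,-3.1],"turn": -5.2,"claw": 100},{"xyz": [0,1.4,-3.0],"turn": -5.2,"claw": 100},{"xyz": [0,1.4,-2.9],"turn": -5.2,"claw": 100}])

```text
time: 2.63
tcp_pos: [533.9, 98.3, 181.8]
tcp_rot: [0.247, 0.662, -0.247, 0.663]
wrist_force: [-0.2, 0.2, -0.4]
opening: 87.1
```

Request:
send_rows(deltas=[{"xyz": [0,1.5,-2.8],"turn": -5.2,"claw": 100},{"xyz": [0,1.6,-2.8],"turn": -5.2,"claw": 100},{"xyz": [0,1.7,-2.7],"turn": -5.2,"claw": 100},{"xyz": [0,1.7,-2.6],"turn": -5.2,"claw": 100},{"xyz": [0,1.0,-1.0],"turn": -5.2,"claw": 100}])

```text
time: 3.05
tcp_pos: [470.2, 227.8, 182.0]
tcp_rot: [0.09, 0.701, -0.089, 0.701]
wrist_force: [-0.4, -0.3, 0.8]
opening: 87.2
```

```bash
python3 - <<'E'
from workcell import env
from h import *
import cv2,pickle
plan(env,[400,306,100],90.5)
s=env.sense();f=env.grab_frame("wrist");pickle.dump((s,f),open("w2.pkl","wb"));cv2.imwrite("pics/w2.png",f["pixels"][...,::-1])
E
```

```text
t 3.05 tcp [470.2 227.8 182. ] jaw yaw 75.44 tilt [-0.     0.001 -1.   ] open 87.2 F [-0.4 -0.3  0.8]
total tool shift cm [ 8.21  5.8  -8.76] rows 4 each [ 2.052  1.45  -2.191]
turn about tool x deg -15.06 rows 3
```

View pics/w2.png

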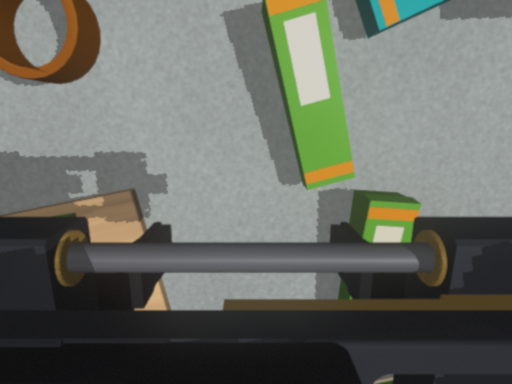

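```bash
python3 - <<'E'
from h import *
import pickle
s,f=pickle.load(open("w2.pkl","rb"));g=wframe(s,f)
m=cmask(g,(320,130))
x,c=fit([(g,m)],(400,306,np.radians([180.5])),0);print(x,np.degrees(x[2]),c)
show(g,x,0,"pics/w2fit.png",m)
E
```

```text
[397.34998829 307.77056371   3.13141781] 179.41702431887558 0.12020686867727225
```

View pics/w2fit.png

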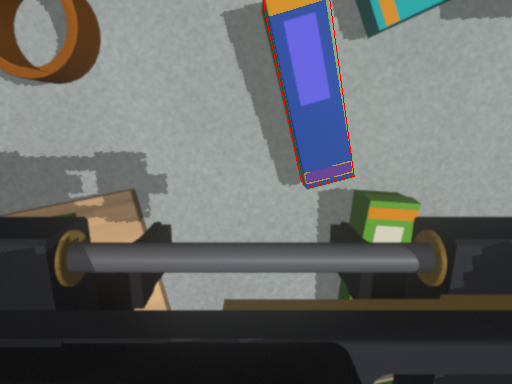

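Request:
send_rows(deltas=[{"xyz": [0,1.5,-2.5],"turn": -7.1,"claw": 100},{"xyz": [0,1.5,-2.5],"turn": -7.1,"claw": 100},{"xyz": [0,0,0],"turn": 0,"claw": 100}])

```text
time: 3.35
tcp_pos: [425.9, 267.0, 181.8]
tcp_rot: [0.002, 0.708, -0.002, 0.707]
wrist_force: [-0.5, 0.2, -0.1]
opening: 87.1
```

```bash
python3 - <<'E'
from workcell import env
from h import *
plan(env,[398,307,80],89.6); plan(env,[398,307,8],89.6)
E
```

```text
t 3.35 tcp [425.9 267.  181.8] jaw yaw 89.68 tilt [-0.001  0.001 -1.   ] open 87.1 F [-0.5  0.2 -0.1]
total tool shift cm [10.19  3.97 -2.8 ] rows 3 each [ 3.397  1.325 -0.934]
turn about tool x deg 0.08 rows 1
t 3.35 tcp [425.9 267.  181.8] jaw yaw 89.68 tilt [-0.001  0.001 -1.   ] open 87.1 F [-0.5  0.2 -0.1]
total tool shift cm [17.39  3.97 -2.79] rows 5 each [ 3.478  0.794 -0.559]
turn about tool x deg 0.08 rows 1
```

Request:
send_rows(deltas=[{"xyz": [2.5,1.3,-0.9],"turn": 0,"claw": 100},{"xyz": [2.5,1.4,-0.9],"turn": 0,"claw": 100},{"xyz": [2.5,1.3,-1.0],"turn": 0,"claw": 100},{"xyz": [2.5,0,0],"turn": 0,"claw": 100}])

```text
time: 3.68
tcp_pos: [401.2, 305.7, 81.0]
tcp_rot: [0.006, 0.707, -0.005, 0.707]
wrist_force: [-0.1, 0.5, -0.0]
opening: 87.2
```

```bash
python3 - <<'E'
from workcell import env
from h import *
plan(env,[398,307,8],89.6)
f=env.grab_frame("wrist");cv2.imwrite("pics/w3.png",f["pixels"][...,::-1])
E
```

```text
t 3.68 tcp [401.2 305.7  81. ] jaw yaw 89.17 tilt [ 0.001  0.002 -1.   ] open 87.2 F [-0.1  0.5 -0. ]
total tool shift cm [ 7.3   0.12 -0.33] rows 2 each [ 3.65   0.059 -0.166]
turn about tool x deg -0.43 rows 1
```

View pics/w3.png

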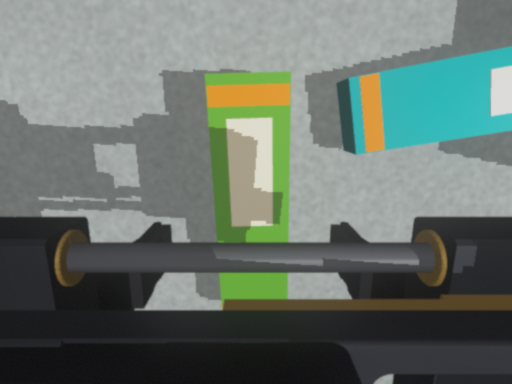

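Request:
send_rows(deltas=[{"xyz": [2.5,0.1,-0.3],"turn": 0,"claw": 100},{"xyz": [2.5,0,0],"turn": 0,"claw": 100},{"xyz": [2.2,0,0],"turn": 0,"claw": 100},{"xyz": [0,0,0],"turn": 0,"claw": 100},{"xyz": [0,0,0],"turn": 0,"claw": 30}], grip_force=25)

```text
time: 4.15
tcp_pos: [399.9, 303.4, 9.5]
tcp_rot: [0.006, 0.708, -0.007, 0.706]
wrist_force: [0.8, -0.6, -0.1]
opening: 85.1
```

Request:
send_rows(deltas=[{"xyz": [0,0,0],"turn": 0,"claw": 30},{"xyz": [0,0,0],"turn": 0,"claw": 30},{"xyz": [0,0,0],"turn": 0,"claw": 30},{"xyz": [0,0,0],"turn": 0,"claw": 30}])

```text
time: 4.48
tcp_pos: [400.6, 304.6, 10.6]
tcp_rot: [0.006, 0.706, -0.006, 0.708]
wrist_force: [0.7, -0.3, -0.6]
opening: 61.3
```

Request:
send_rows(deltas=[{"xyz": [0,0,0],"turn": 0,"claw": 30},{"xyz": [0,0,0],"turn": 0,"claw": 30},{"xyz": [0,0,0],"turn": 0,"claw": 30},{"xyz": [0,0,0],"turn": 0,"claw": 30}])

```text
time: 4.82
tcp_pos: [400.3, 305.1, 10.2]
tcp_rot: [0.006, 0.707, -0.005, 0.708]
wrist_force: [0.3, 0.8, 5.0]
opening: 50.2
```

```bash
python3 - <<'E'
from workcell import env
from h import *
plan(env,[398,307,8],89.6)
E
```

```text
t 4.82 tcp [400.3 305.1  10.2] jaw yaw 89.11 tilt [ 0.001  0.001 -1.   ] open 50.2 F [0.3 0.8 5. ]
total tool shift cm [ 0.22  0.19 -0.23] rows 1 each [ 0.22   0.189 -0.229]
turn about tool x deg -0.49 rows 1
```

Request:
send_rows(deltas=[{"xyz": [-1.5,0,0],"turn": 0,"claw": 30},{"xyz": [-3,0,0],"turn": 0,"claw": 30},{"xyz": [-3.5,0,0],"turn": 0,"claw": 30},{"xyz": [-3.5,0,0],"turn": 0,"claw": 30},{"xyz": [-2.5,0,0],"turn": 4.6,"claw": 30}])

```text
time: 5.23
tcp_pos: [399.4, 304.3, 151.2]
tcp_rot: [0.034, 0.706, -0.034, 0.706]
wrist_force: [1.0, 0.6, -2.8]
opening: 50.1
```

```bash
python3 - <<'E'
from workcell import env
from h import *
plan(env,[541.8,0.5,140],84.5,3.2)
f=env.grab_frame("side");cv2.imwrite("pics/s3.png",f["pixels"][...,::-1])
E
```

```text
t 5.23 tcp [399.4 304.3 151.2] jaw yaw 84.49 tilt [-0. -0. -1.] open 50.1 F [ 1.   0.6 -2.8]
total tool shift cm [  1.13 -28.87  17.09] rows 11 each [ 0.103 -2.624  1.554]
turn about tool x deg -0.01 rows 1
```

View pics/s3.png

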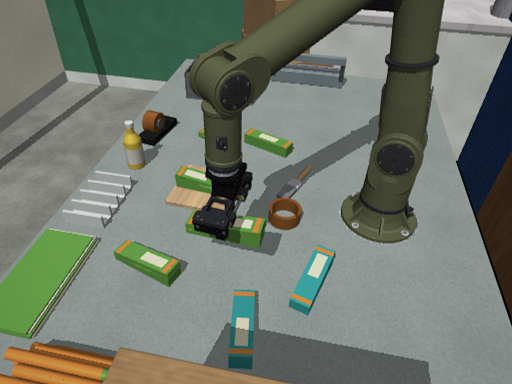

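The side picture shows the carton lifted level at about (230,225). Carrying it over.

Request:
send_rows(deltas=[{"xyz": [0,-2.0,1.2],"turn": 0,"claw": 30},{"xyz": [0,-2.8,1.7],"turn": 0,"claw": 30},{"xyz": [0,-2.8,1.7],"turn": 0,"claw": 30},{"xyz": [0,-2.8,1.7],"turn": 0,"claw": 30},{"xyz": [0,-2.8,1.7],"turn": 0,"claw": 30}])

```text
time: 5.7
tcp_pos: [466.0, 163.1, 148.4]
tcp_rot: [0.033, 0.707, -0.034, 0.706]
wrist_force: [1.3, 0.3, -3.1]
opening: 50.1
```

Request:
send_rows(deltas=[{"xyz": [0,-2.8,1.7],"turn": 0,"claw": 30},{"xyz": [0,-2.8,1.7],"turn": 0,"claw": 30},{"xyz": [0,-2.8,1.7],"turn": 0,"claw": 30},{"xyz": [0,-2.8,1.7],"turn": 0,"claw": 30},{"xyz": [0,-2.8,1.5],"turn": 0,"claw": 30}])

```text
time: 6.12
tcp_pos: [535.3, 15.9, 148.1]
tcp_rot: [0.034, 0.707, -0.034, 0.705]
wrist_force: [0.2, 1.5, -2.5]
opening: 49.7
```

Request:
send_rows(deltas=[{"xyz": [0.5,-1.7,0.8],"turn": 0,"claw": 30},{"xyz": [0.5,0,0],"turn": 0,"claw": 30},{"xyz": [0,0,0],"turn": 0,"claw": 30}])

```text
time: 6.37
tcp_pos: [540.4, -0.6, 137.0]
tcp_rot: [0.035, 0.708, -0.034, 0.705]
wrist_force: [0.3, 0.3, -3.4]
opening: 49.9
```

```bash
python3 - <<'E'
from workcell import env
from h import *
plan(env,[541.8,0.5,80],84.5,3.2)
f=env.grab_frame("side");cv2.imwrite("pics/s4.png",cv2.resize(f["pixels"][80:280,100:350],(750,600))[...,::-1])
f=env.grab_frame("scene");cv2.imwrite("pics/c4.png",cv2.resize(f["pixels"][130:330,150:400],(750,600))[...,::-1])
E
```

```text
t 6.37 tcp [540.4  -0.6 137. ] jaw yaw 84.36 tilt [-0.005  0.001 -1.   ] open 49.9 F [ 0.3  0.3 -3.4]
total tool shift cm [5.7  0.12 0.15] rows 2 each [2.849 0.059 0.077]
turn about tool x deg -0.14 rows 1
```

View pics/s4.png

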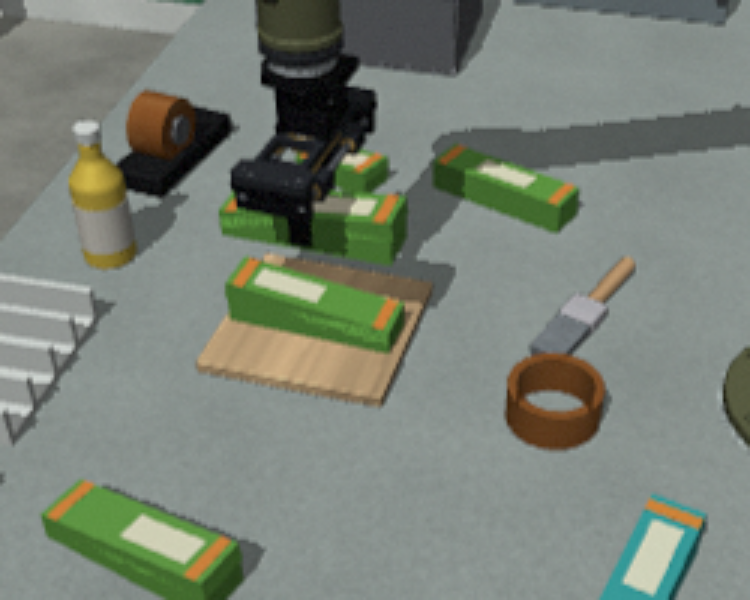

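View pics/c4.png

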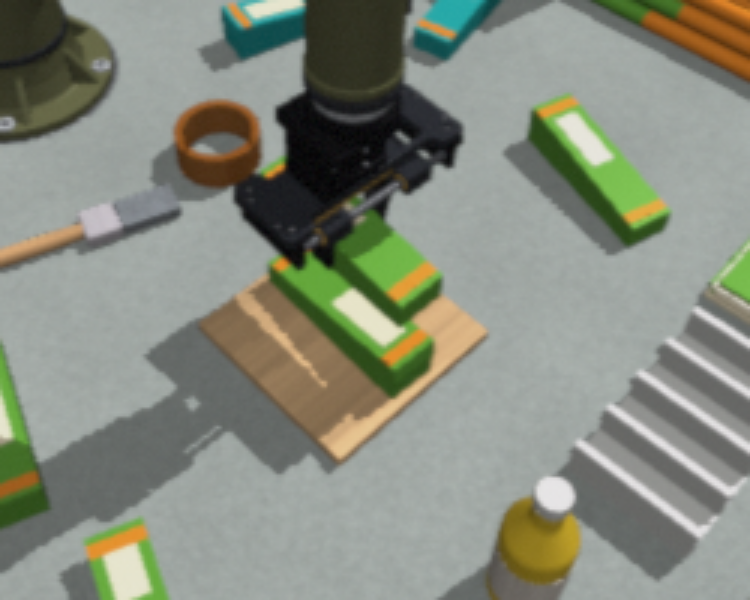

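Request:
send_rows(deltas=[{"xyz": [2,0.1,0.1],"turn": 0,"claw": 30},{"xyz": [2,0,0],"turn": 0,"claw": 30},{"xyz": [1.2,0,0],"turn": 0,"claw": 30},{"xyz": [0,0,0],"turn": 0,"claw": 30}], grip_force=12)

```text
time: 6.8
tcp_pos: [540.6, 2.6, 84.9]
tcp_rot: [0.033, 0.708, -0.033, 0.704]
wrist_force: [-1.2, -0.5, -3.4]
opening: 49.9
```

Request:
send_rows(deltas=[{"xyz": [0.3,0,0],"turn": 0,"claw": 30},{"xyz": [0.3,0,0],"turn": 0,"claw": 30},{"xyz": [0.3,0,0],"turn": 0,"claw": 30},{"xyz": [0,0,0],"turn": 0,"claw": 30}], grip_force=12)

```text
time: 7.13
tcp_pos: [543.5, 1.2, 78.7]
tcp_rot: [0.034, 0.706, -0.034, 0.706]
wrist_force: [-0.5, -0.2, -3.6]
opening: 50.2
```

Request:
send_rows(deltas=[{"xyz": [0.2,0,0],"turn": 0,"claw": 30},{"xyz": [0.2,0,0],"turn": 0,"claw": 30},{"xyz": [0,0,0],"turn": 0,"claw": 30}], grip_force=12)

```text
time: 7.38
tcp_pos: [543.5, 1.1, 74.5]
tcp_rot: [0.034, 0.706, -0.034, 0.706]
wrist_force: [-0.3, -0.6, -2.5]
opening: 50.8
```

```bash
python3 - <<'E'
from workcell import env
from h import *
plan(env,[541.8,0.5,65],84.5,3.2)
f=env.grab_frame("side");cv2.imwrite("pics/s5.png",cv2.resize(f["pixels"][80:280,100:350],(750,600))[...,::-1])
E
```

```text
t 7.38 tcp [543.5   1.1  74.5] jaw yaw 84.49 tilt [ 0. -0. -1.] open 50.8 F [-0.3 -0.6 -2.5]
total tool shift cm [ 0.95 -0.08 -0.17] rows 1 each [ 0.954 -0.077 -0.168]
turn about tool x deg -0.01 rows 1
```

View pics/s5.png

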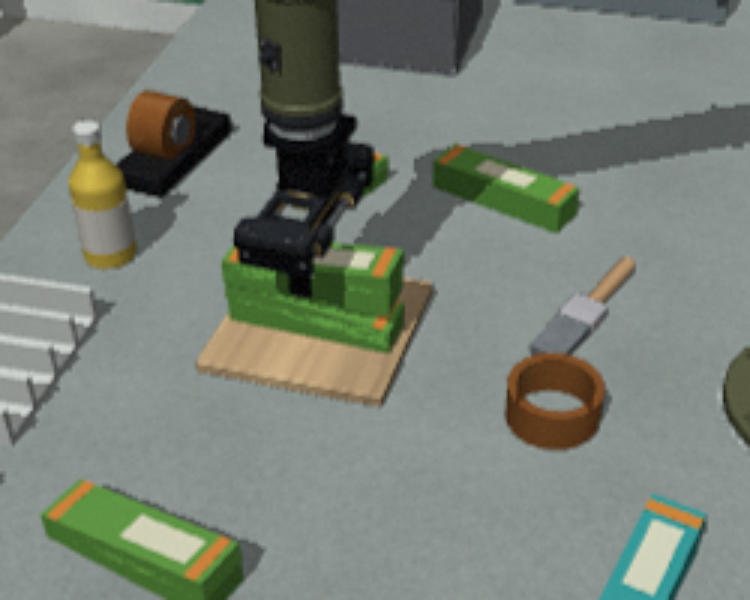

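Request:
send_rows(deltas=[{"xyz": [0.2,0,0],"turn": 0,"claw": 30},{"xyz": [0.2,0,0],"turn": 0,"claw": 30},{"xyz": [0.2,0,0],"turn": 0,"claw": 30},{"xyz": [0,0,0],"turn": 0,"claw": 30}], grip_force=8)

```text
time: 7.77
tcp_pos: [543.0, 1.2, 68.0]
tcp_rot: [0.034, 0.707, -0.034, 0.706]
wrist_force: [0.2, -0.0, -2.7]
opening: 49.7
```

Request:
send_rows(deltas=[{"xyz": [0.15,0,0],"turn": 0,"claw": 30},{"xyz": [0.1,0,0],"turn": 0,"claw": 30},{"xyz": [0,0,0],"turn": 0,"claw": 30}], grip_force=8)

```text
time: 8.02
tcp_pos: [543.2, 1.1, 65.8]
tcp_rot: [0.034, 0.706, -0.034, 0.706]
wrist_force: [-0.1, -0.9, -3.3]
opening: 50.4
```

```bash
python3 - <<'E'
from workcell import env
from h import *
plan(env,[541.8,0.5,65],84.5,3.2)
f=env.grab_frame("side");cv2.imwrite("pics/s6.png",cv2.resize(f["pixels"][120:240,140:290],(750,600))[...,::-1])
E
```

```text
t 8.02 tcp [543.2   1.1  65.8] jaw yaw 84.5 tilt [-0. -0. -1.] open 50.4 F [-0.1 -0.9 -3.3]
total tool shift cm [ 0.08 -0.08 -0.13] rows 1 each [ 0.083 -0.076 -0.132]
turn about tool x deg 0.0 rows 1
```

View pics/s6.png

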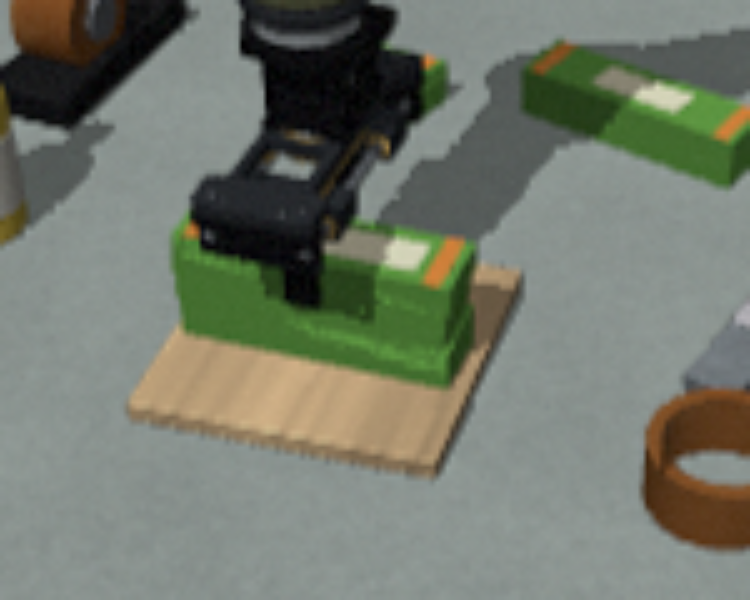

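Request:
send_rows(deltas=[{"xyz": [0.1,0,0],"turn": 0,"claw": 30},{"xyz": [0.1,0,0],"turn": 0,"claw": 30},{"xyz": [0,0,0],"turn": 0,"claw": 30}], grip_force=5)

```text
time: 8.32
tcp_pos: [543.8, 0.9, 65.1]
tcp_rot: [0.034, 0.706, -0.034, 0.707]
wrist_force: [-2.4, -0.4, 4.4]
opening: 50.0
```

Request:
send_rows(deltas=[{"xyz": [0,0,0],"turn": 0,"claw": 30},{"xyz": [0,0,0],"turn": 0,"claw": 30}], grip_force=3)

```text
time: 8.48
tcp_pos: [543.9, 1.0, 64.8]
tcp_rot: [0.034, 0.706, -0.034, 0.707]
wrist_force: [-1.2, -0.4, 4.4]
opening: 50.1
```

Seated (force reversed to +4.4 N). Opening slowly.

Request:
send_rows(deltas=[{"xyz": [0,0,0],"turn": 0,"claw": 62},{"xyz": [0,0,0],"turn": 0,"claw": 70},{"xyz": [0,0,0],"turn": 0,"claw": 80},{"xyz": [0,0,0],"turn": 0,"claw": 95},{"xyz": [0,0,0],"turn": 0,"claw": 95}])

```text
time: 8.9
tcp_pos: [543.3, 1.2, 63.9]
tcp_rot: [0.034, 0.706, -0.034, 0.706]
wrist_force: [0.2, 0.1, 0.1]
opening: 72.7
```

Request:
send_rows(deltas=[{"xyz": [0,0,0],"turn": 0,"claw": 95},{"xyz": [-1.5,0,0],"turn": 0,"claw": 95},{"xyz": [-3,0,0],"turn": 0,"claw": 95},{"xyz": [-3.5,0,0],"turn": 0,"claw": 100},{"xyz": [-3.5,0,0],"turn": 0,"claw": 100}])

```text
time: 9.32
tcp_pos: [542.6, 1.3, 179.8]
tcp_rot: [0.034, 0.707, -0.034, 0.706]
wrist_force: [1.2, 0.2, 0.5]
opening: 85.7
```

```bash
python3 - <<'E'
from workcell import env
from h import *
import pickle
plan(env,[605,332,180],70.5,4)
f=env.grab_frame("side");cv2.imwrite("pics/s7.png",cv2.resize(f["pixels"][120:240,140:290],(750,600))[...,::-1])
route(env,np.degrees(np.arctan2(270,570)),631,185,70.5,8)
E
```

```text
t 9.32 tcp [542.6   1.3 179.8] jaw yaw 84.53 tilt [-0.002  0.    -1.   ] open 85.7 F [1.2 0.2 0.5]
total tool shift cm [-2.000e-02  3.351e+01  3.050e+00] rows 9 each [-2.000e-03  3.723e+00  3.390e-01]
turn about tool x deg 14.03 rows 3
tcp [547.1   1.7 187.6] jaw 84.52880791327321
{"xyz":[0.04,3.14,0.66],"turn":1.8,"claw":100},{"xyz":[0.06,3.24,0.37],"turn":1.8,"claw":100},{"xyz":[0.06,3.32,0.07],"turn":1.8,"claw":100},{"xyz":[0.05,3.36,-0.23],"turn":1.8,"claw":100},{"xyz":[0.03,3.38,-0.55],"turn":1.8,"claw":100},
{"xyz":[0.02,3.38,-0.87],"turn":1.8,"claw":100},{"xyz":[-0.00,3.33,-1.19],"turn":1.8,"claw":100},{"xyz":[-0.01,3.25,-1.51],"turn":1.8,"claw":100},
```

View pics/s7.png

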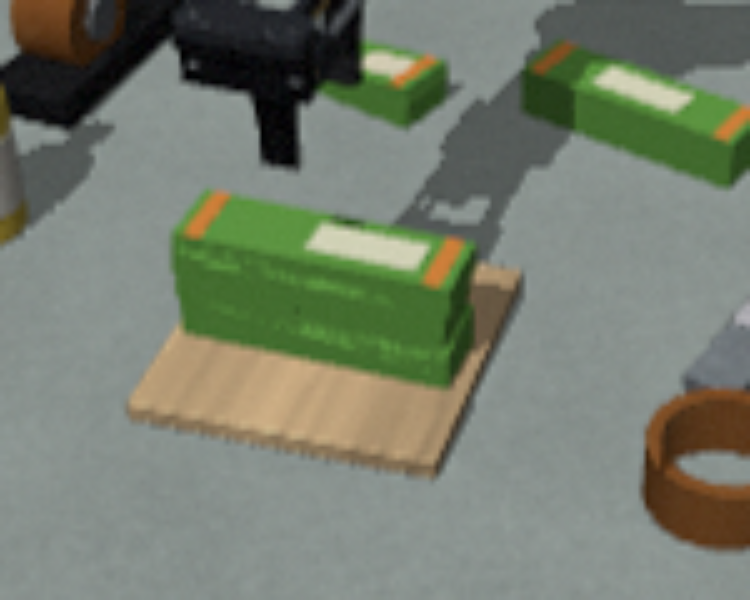

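```bash
python3 - <<'E'
from workcell import env
from h import *
route(env,np.degrees(np.arctan2(300,665)),729,190,70.5,10)
E
```

```text
tcp [547.1   1.7 187.6] jaw 84.52880791327321
{"xyz":[-0.01,2.54,1.53],"turn":1.4,"claw":100},{"xyz":[-0.03,2.71,1.34],"turn":1.4,"claw":100},{"xyz":[-0.04,2.87,1.13],"turn":1.4,"claw":100},{"xyz":[-0.04,3.01,0.92],"turn":1.4,"claw":100},{"xyz":[-0.03,3.13,0.69],"turn":1.4,"claw":100},
{"xyz":[-0.01,3.25,0.45],"turn":1.4,"claw":100},{"xyz":[-0.00,3.33,0.19],"turn":1.4,"claw":100},{"xyz":[-0.00,3.40,-0.07],"turn":1.4,"claw":100},{"xyz":[-0.00,3.45,-0.35],"turn":1.4,"claw":100},{"xyz":[-0.00,3.48,-0.62],"turn":1.4,"claw":100},
```

Request:
send_rows(deltas=[{"xyz": [0,2.5,1.5],"turn": 1.4,"claw": 100},{"xyz": [0,2.7,1.3],"turn": 1.4,"claw": 100},{"xyz": [0,2.9,1.1],"turn": 1.4,"claw": 100},{"xyz": [0,3.0,0.9],"turn": 1.4,"claw": 100},{"xyz": [0,3.1,0.7],"turn": 1.4,"claw": 100}])

```text
time: 9.78
tcp_pos: [619.5, 134.7, 178.6]
tcp_rot: [0.078, 0.703, -0.078, 0.703]
wrist_force: [0.1, -0.1, 0.6]
opening: 87.1
```

Request:
send_rows(deltas=[{"xyz": [0,3.2,0.5],"turn": 1.4,"claw": 100},{"xyz": [0,3.3,0.2],"turn": 1.4,"claw": 100},{"xyz": [0,3.4,0],"turn": 1.4,"claw": 100},{"xyz": [0,3.4,-0.3],"turn": 1.4,"claw": 100},{"xyz": [0,3.4,-0.6],"turn": 1.4,"claw": 100}])

```text
time: 10.2
tcp_pos: [661.8, 297.2, 178.1]
tcp_rot: [0.12, 0.697, -0.121, 0.697]
wrist_force: [0.7, 0.0, -0.0]
opening: 87.2
```

```bash
python3 - <<'E'
from workcell import env
from h import *
s=env.sense();f=env.grab_frame("wrist");g=wframe(s,f)
sd=proj(g,np.array([[605,332,40.]]))[0];print(sd)
m=cmask(g,(int(sd[0]),int(sd[1])))
x,c=fit([(g,m)],(605,332,np.radians([160.5])),0);print(x,np.degrees(x[2]),c)
show(g,x,0,"pics/w8fit.png",m)
plan(env,[x[0],x[1],80],np.degrees(x[2])-90)
E
```

```text
[265.30060548 119.001594  ]
[620.50395184 326.82488866   2.82041442] 161.59784261465754 0.21130700425351348
t 10.25 tcp [658.8 307.6 177.9] jaw yaw 70.84 tilt [-0.002  0.008 -1.   ] open 87.3 F [-3.   4.9  0.3]
total tool shift cm [ 9.81  0.49 -4.21] rows 3 each [ 3.269  0.163 -1.403]
turn about tool x deg -0.75 rows 1
```

View pics/w8fit.png

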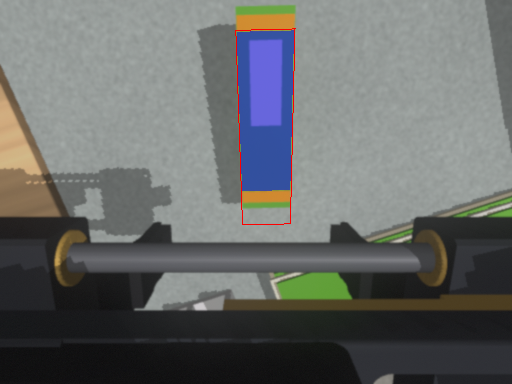

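```bash
python3 - <<'E'
from workcell import env
from h import *
s=env.sense();f=env.grab_frame("wrist");g=wframe(s,f)
hsv=cv2.cvtColor(f["pixels"],cv2.COLOR_RGB2HSV);print(hsv[22,265],hsv[10,265],hsv[198,265])
m=((hsv[...,1]>150)).astype(np.uint8);m[215:]=0
n,l,st,_=cv2.connectedComponentsWithStats(m);i=l[100,245];m=(l==i)
x,c=fit([(g,m)],(605,332,np.radians([160.5])),0);print(x,np.degrees(x[2]),c)
show(g,x,0,"pics/w9fit.png",m)
plan(env,[x[0],x[1],80],np.degrees(x[2])-90)
E
```

```text
[ 44 153 162] [ 70  10 159] [ 19 188 195]
[655.36178069 518.65229609   2.93006042] 167.8800957930342 0.9150680603886507
t 10.3 tcp [658.  305.4 178. ] jaw yaw 71.03 tilt [-0.003  0.006 -1.   ] open 86.8 F [-1.2  1.1  0.2]
total tool shift cm [ 9.93 20.03 -7.14] rows 6 each [ 1.655  3.339 -1.19 ]
turn about tool x deg -6.85 rows 1
```

View pics/w9fit.png

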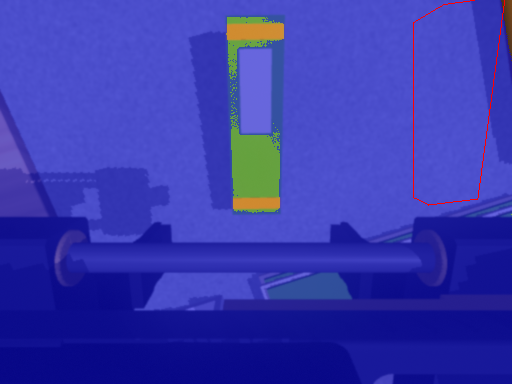

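```bash
python3 - <<'E'
from workcell import env
from h import *
s=env.sense();f=env.grab_frame("wrist");g=wframe(s,f)
hsv=cv2.cvtColor(f["pixels"],cv2.COLOR_RGB2HSV)
m=((hsv[...,1]>110)).astype(np.uint8);m[216:]=0
n,l,st,_=cv2.connectedComponentsWithStats(m);i=l[170,255];assert i;m=(l==i).astype(np.uint8)
cs,_=cv2.findContours(m,cv2.RETR_EXTERNAL,2);m=cv2.drawContours(np.zeros_like(m),cs,-1,1,-1).astype(bool);print(m.sum())
x,c=fit([(g,m)],(605,332,np.radians([160.5])),0);print(x,np.degrees(x[2]),c)
show(g,x,0,"pics/w10fit.png",m)
plan(env,[x[0],x[1],80],np.degrees(x[2])-90)
E
```

```text
10513
[603.69286443 332.48882448   2.81861253] 161.49460216604928 0.010119743423367572
t 10.35 tcp [659.1 301.4 178.1] jaw yaw 70.89 tilt [-0.002  0.003 -1.   ] open 86.8 F [ 1.2 -1.   0.1]
total tool shift cm [ 9.83  1.11 -6.22] rows 3 each [ 3.275  0.369 -2.074]
turn about tool x deg -0.61 rows 1
```

View pics/w10fit.png

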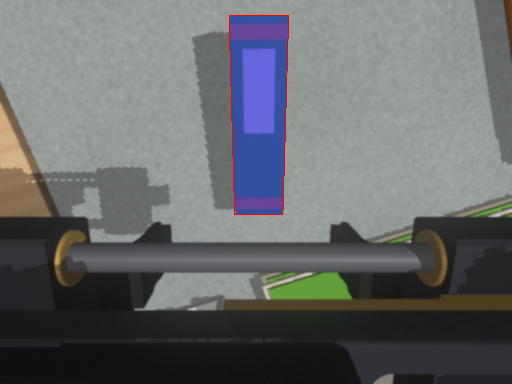

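Request:
send_rows(deltas=[{"xyz": [3,0.3,-2.0],"turn": -0.5,"claw": 100},{"xyz": [3,0.4,-2.1],"turn": 0,"claw": 100},{"xyz": [3,0.3,-2.1],"turn": 0,"claw": 100},{"xyz": [0,0,0],"turn": 0,"claw": 100},{"xyz": [0,0,0],"turn": 0,"claw": 100}])

```text
time: 10.77
tcp_pos: [603.8, 324.6, 86.8]
tcp_rot: [0.115, 0.699, -0.117, 0.696]
wrist_force: [0.4, -0.0, 1.4]
opening: 87.1
```

```bash
python3 - <<'E'
from workcell import env
from h import *
plan(env,[603.7,332.5,10],71.5)
E
```

```text
t 10.77 tcp [603.8 324.6  86.8] jaw yaw 71.09 tilt [-0.004 -0.003 -1.   ] open 87.1 F [ 0.4 -0.   1.4]
total tool shift cm [ 7.68  0.77 -0.25] rows 2 each [ 3.839  0.387 -0.123]
turn about tool x deg -0.41 rows 1
```

Request:
send_rows(deltas=[{"xyz": [0,0.6,-0.1],"turn": 0,"claw": 100},{"xyz": [2.5,0,0],"turn": 0,"claw": 100},{"xyz": [2.5,0,0],"turn": 0,"claw": 100},{"xyz": [2.5,0,0],"turn": 0,"claw": 100},{"xyz": [0,0,0],"turn": 0,"claw": 100}], grip_force=25)

```text
time: 11.18
tcp_pos: [606.6, 329.1, 10.3]
tcp_rot: [0.116, 0.698, -0.119, 0.696]
wrist_force: [-1.7, -0.4, -0.6]
opening: 87.1
```

Request:
send_rows(deltas=[{"xyz": [0,0,0],"turn": 0,"claw": 30},{"xyz": [0,0,0],"turn": 0,"claw": 30},{"xyz": [0,0,0],"turn": 0,"claw": 30},{"xyz": [0,0,0],"turn": 0,"claw": 30},{"xyz": [0,0,0],"turn": 0,"claw": 30}])

```text
time: 11.6
tcp_pos: [607.7, 332.5, 15.7]
tcp_rot: [0.117, 0.697, -0.116, 0.698]
wrist_force: [0.4, 0.1, -0.5]
opening: 61.5
```

Request:
send_rows(deltas=[{"xyz": [0,0,0],"turn": 0,"claw": 30},{"xyz": [0,0,0],"turn": 0,"claw": 30},{"xyz": [0,0,0],"turn": 0,"claw": 30},{"xyz": [0,0,0],"turn": 0,"claw": 30},{"xyz": [0,0,0],"turn": 0,"claw": 30}])

```text
time: 12.02
tcp_pos: [607.0, 332.0, 14.6]
tcp_rot: [0.117, 0.697, -0.117, 0.698]
wrist_force: [-0.7, -1.3, 5.1]
opening: 50.2
```

```bash
python3 - <<'E'
from workcell import env
from h import *
plan(env,[603.7,332.5,10],71.5)
E
```

```text
t 12.02 tcp [607.  332.   14.6] jaw yaw 71.0 tilt [ 0.001 -0.    -1.   ] open 50.2 F [-0.7 -1.3  5.1]
total tool shift cm [ 0.46 -0.06 -0.33] rows 1 each [ 0.465 -0.058 -0.332]
turn about tool x deg -0.5 rows 1
```

Request:
send_rows(deltas=[{"xyz": [-1.5,0,0],"turn": 0,"claw": 30},{"xyz": [-3,0,0],"turn": 0,"claw": 30},{"xyz": [-3.5,0,0],"turn": 0,"claw": 30},{"xyz": [-3.5,0,0],"turn": 0,"claw": 30},{"xyz": [-3.5,0,0],"turn": 0,"claw": 30}])

```text
time: 12.43
tcp_pos: [605.8, 331.7, 164.9]
tcp_rot: [0.116, 0.698, -0.117, 0.697]
wrist_force: [0.5, 0.1, -4.0]
opening: 49.8
```

```bash
sed -i 's/"claw":100}/"claw":30}/' h.py; python3 - <<'E'
from workcell import env
from h import *
f=env.grab_frame("side");cv2.imwrite("pics/s11.png",cv2.resize(f["pixels"][100:300,90:340],(750,600))[...,::-1])
route(env,np.degrees(np.arctan2(-2.8,539.2)),539.2,170,-5.5,15)
E
```

```text
tcp [608.9 334.3 173.9] jaw 71.00953081334606
{"xyz":[0.01,-2.35,0.99],"turn":5.1,"claw":30},{"xyz":[0.04,-2.27,1.09],"turn":5.1,"claw":30},{"xyz":[0.05,-2.19,1.19],"turn":5.1,"claw":30},{"xyz":[0.05,-2.10,1.27],"turn":5.1,"claw":30},{"xyz":[0.05,-2.00,1.36],"turn":5.1,"claw":30},
{"xyz":[0.04,-1.92,1.44],"turn":5.1,"claw":30},{"xyz":[0.02,-1.81,1.51],"turn":5.1,"claw":30},{"xyz":[0.00,-1.72,1.58],"turn":5.1,"claw":30},{"xyz":[-0.00,-1.62,1.63],"turn":5.1,"claw":30},{"xyz":[-0.01,-1.51,1.69],"turn":5.1,"claw":30},
{"xyz":[-0.02,-1.42,1.73],"turn":5.1,"claw":30},{"xyz":[-0.02,-1.31,1.77],"turn":5.1,"claw":30},{"xyz":[-0.02,-1.20,1.81],"turn":5.1,"claw":30},{"xyz":[-0.01,-1.11,1.84],"turn":5.1,"claw":30},{"xyz":[-0.02,-1.00,1.86],"turn":5.1,"claw":30},
```

View pics/s11.png

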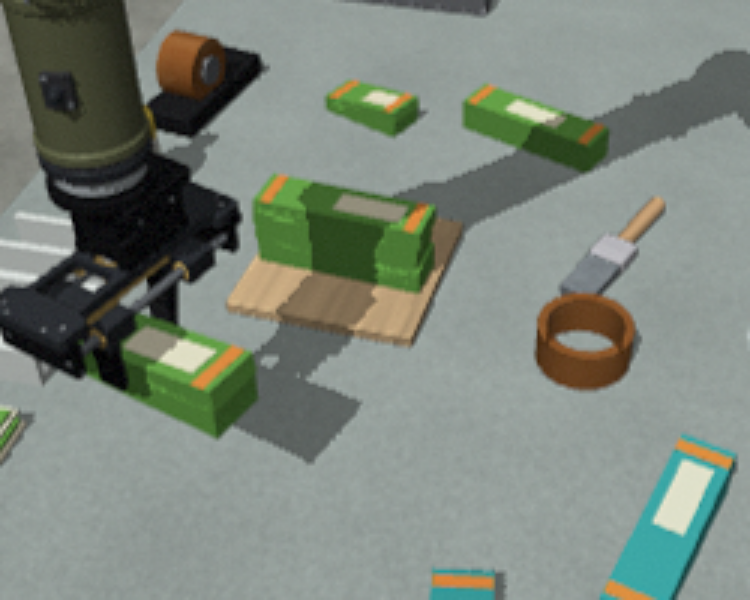

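```bash
python3 - <<'E'
from workcell import env
from h import *
o=[]
for n,(r,c) in {"side":(130,165),"scene":(185,210)}.items():
    f=env.grab_frame(n);im=f["pixels"].copy();im=cv2.resize(im,None,fx=4,fy=4,interpolation=cv2.INTER_CUBIC)
    a=np.radians(354.5);ex=np.array([np.cos(a),np.sin(a)]);ey=np.array([-ex[1],ex[0]])
    P=[np.r_[np.array([539.5,.5])+ex*sx*89.5+ey*sy*25,95] for sx,sy in((-1,-1),(1,-1),(1,1),(-1,1))]
    u=proj(f,np.array(P))*4+1.5
    cv2.polylines(im,[np.round(u).astype(np.int32)],True,(255,0,0),1)
    o.append(im[r*4:r*4+400,c*4:c*4+400])
cv2.imwrite("pics/pair.png",np.hstack(o)[...,::-1])
E
```

```text
(no output)
```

View pics/pair.png

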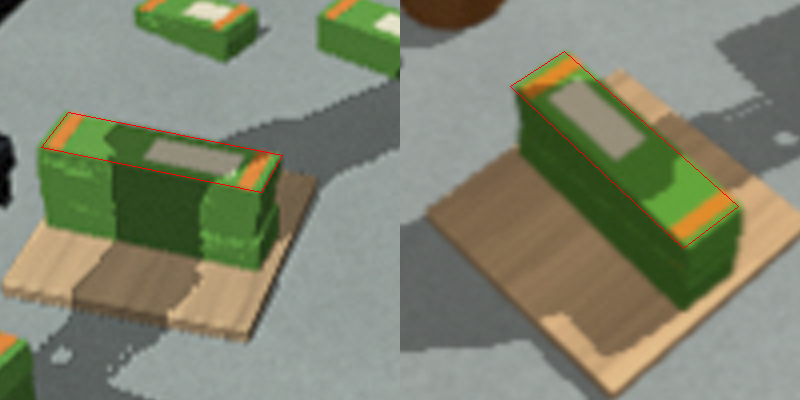

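Pair's top is level and within about 4 mm of the predicted outline in both cameras. Carrying the third over.

Request:
send_rows(deltas=[{"xyz": [0,-2.2,1.0],"turn": 5.1,"claw": 30},{"xyz": [0,-2.3,1.1],"turn": 5.1,"claw": 30},{"xyz": [0,-2.2,1.2],"turn": 5.1,"claw": 30},{"xyz": [0,-2.1,1.3],"turn": 5.1,"claw": 30},{"xyz": [0,-2.0,1.4],"turn": 5.1,"claw": 30}])

```text
time: 13.0
tcp_pos: [604.9, 206.2, 161.3]
tcp_rot: [0.268, 0.655, -0.27, 0.653]
wrist_force: [0.4, -0.1, -3.9]
opening: 49.6
```

Request:
send_rows(deltas=[{"xyz": [0,-1.9,1.4],"turn": 5.1,"claw": 30},{"xyz": [0,-1.8,1.5],"turn": 5.1,"claw": 30},{"xyz": [0,-1.7,1.6],"turn": 5.1,"claw": 30},{"xyz": [0,-1.6,1.6],"turn": 5.1,"claw": 30},{"xyz": [0,-1.5,1.7],"turn": 5.1,"claw": 30}])

```text
time: 13.42
tcp_pos: [580.4, 93.7, 161.6]
tcp_rot: [0.406, 0.579, -0.408, 0.577]
wrist_force: [0.1, -0.6, -3.3]
opening: 49.8
```

Request:
send_rows(deltas=[{"xyz": [0,-1.4,1.7],"turn": 5.1,"claw": 30},{"xyz": [0,-1.3,1.8],"turn": 5.1,"claw": 30},{"xyz": [0,-1.2,1.8],"turn": 5.1,"claw": 30},{"xyz": [0,-1.1,1.8],"turn": 5.1,"claw": 30},{"xyz": [0,-1.0,1.6],"turn": 5.1,"claw": 30}])

```text
time: 13.83
tcp_pos: [536.5, -2.5, 161.7]
tcp_rot: [-0.524, -0.475, 0.526, -0.473]
wrist_force: [-0.2, -0.9, -3.5]
opening: 49.9
```

Request:
send_rows(deltas=[{"xyz": [0,0,0],"turn": 0,"claw": 30},{"xyz": [0,0,0],"turn": 0,"claw": 30},{"xyz": [0,0,0],"turn": 0,"claw": 30}])

```text
time: 14.08
tcp_pos: [538.0, 0.1, 162.8]
tcp_rot: [-0.523, -0.477, 0.523, -0.475]
wrist_force: [-0.3, 0.3, -3.3]
opening: 49.7
```

```bash
python3 - <<'E'
from workcell import env
from h import *
plan(env,[540.7,-2.8,120],-5.5)
f=env.grab_frame("side");cv2.imwrite("pics/s12.png",cv2.resize(f["pixels"][80:280,100:350],(750,600))[...,::-1])
E
```

```text
t 14.08 tcp [5.380e+02 1.000e-01 1.628e+02] jaw yaw -5.42 tilt [-0.002  0.001 -1.   ] open 49.7 F [-0.3  0.3 -3.3]
total tool shift cm [4.28 0.31 0.27] rows 2 each [2.142 0.155 0.135]
turn about tool x deg 0.08 rows 1
```

View pics/s12.png

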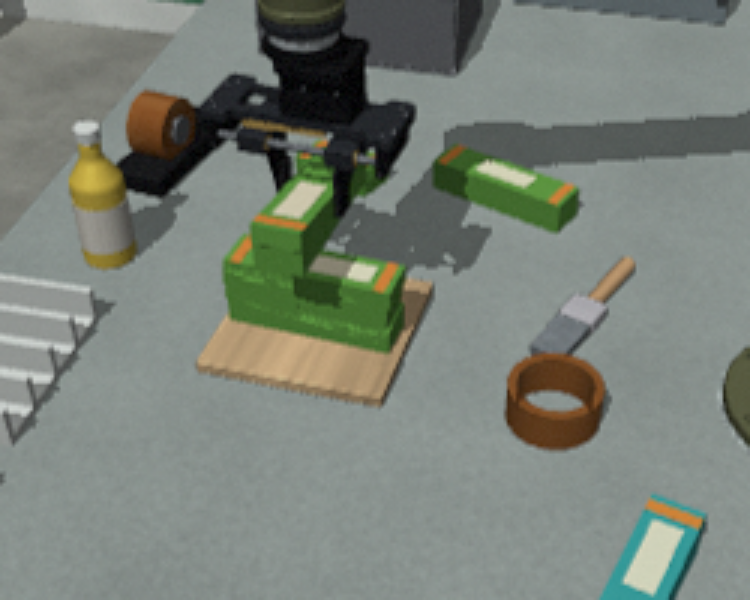

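Request:
send_rows(deltas=[{"xyz": [1.5,0.3,0.3],"turn": 0,"claw": 30},{"xyz": [2,0,0],"turn": 0,"claw": 30},{"xyz": [1.0,0,0],"turn": 0,"claw": 30},{"xyz": [0,0,0],"turn": 0,"claw": 30}])

```text
time: 14.47
tcp_pos: [539.2, -2.8, 116.0]
tcp_rot: [-0.522, -0.478, 0.524, -0.474]
wrist_force: [-0.3, 0.3, -3.5]
opening: 49.7
```

Request:
send_rows(deltas=[{"xyz": [0.2,0,0],"turn": 0,"claw": 30},{"xyz": [0.2,0,0],"turn": 0,"claw": 30},{"xyz": [0,0,0],"turn": 0,"claw": 30}])

```text
time: 14.72
tcp_pos: [541.9, -3.6, 115.6]
tcp_rot: [0.524, 0.475, -0.523, 0.476]
wrist_force: [-0.3, 0.6, -4.5]
opening: 49.6
```

```bash
python3 - <<'E'
from workcell import env
from h import *
plan(env,[540.7,-2.8,110],-5.5)
f=env.grab_frame("side");cv2.imwrite("pics/s13.png",cv2.resize(f["pixels"][100:220,150:300],(750,600))[...,::-1])
E
```

```text
t 14.72 tcp [541.9  -3.6 115.6] jaw yaw -5.47 tilt [ 0.001 -0.    -1.   ] open 49.6 F [-0.3  0.6 -4.5]
total tool shift cm [ 0.56 -0.13 -0.06] rows 1 each [ 0.558 -0.131 -0.065]
turn about tool x deg 0.03 rows 1
```

View pics/s13.png

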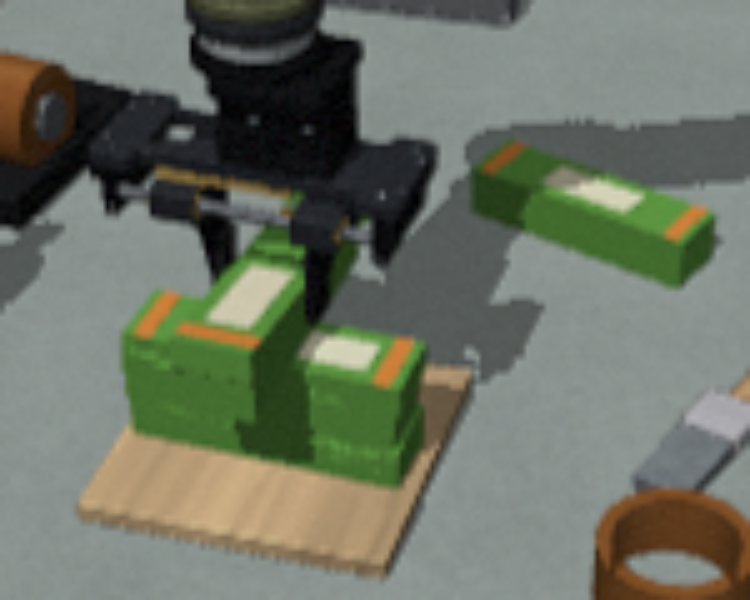

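Request:
send_rows(deltas=[{"xyz": [0.2,0,0],"turn": 0,"claw": 30},{"xyz": [0.1,0,0],"turn": 0,"claw": 30},{"xyz": [0,0,0],"turn": 0,"claw": 30}], grip_force=15)

```text
time: 15.02
tcp_pos: [541.4, -4.0, 112.1]
tcp_rot: [-0.523, -0.475, 0.523, -0.475]
wrist_force: [-0.4, 0.4, -4.4]
opening: 50.1
```

Request:
send_rows(deltas=[{"xyz": [0.1,0,0],"turn": 0,"claw": 30},{"xyz": [0,0,0],"turn": 0,"claw": 30},{"xyz": [0,0,0],"turn": 0,"claw": 30}], grip_force=15)

```text
time: 15.27
tcp_pos: [541.4, -4.0, 111.0]
tcp_rot: [-0.523, -0.475, 0.523, -0.475]
wrist_force: [0.0, 0.5, -3.6]
opening: 50.0
```

Request:
send_rows(deltas=[{"xyz": [0.1,0,0],"turn": 0,"claw": 30},{"xyz": [0,0,0],"turn": 0,"claw": 30},{"xyz": [0,0,0],"turn": 0,"claw": 30}], grip_force=10)

```text
time: 15.52
tcp_pos: [541.4, -3.9, 110.0]
tcp_rot: [-0.523, -0.475, 0.523, -0.475]
wrist_force: [0.7, -0.3, -3.6]
opening: 49.7
```

Request:
send_rows(deltas=[{"xyz": [0.1,0,0],"turn": 0,"claw": 30},{"xyz": [0,0,0],"turn": 0,"claw": 30},{"xyz": [0,0,0],"turn": 0,"claw": 30}], grip_force=8)

```text
time: 15.77
tcp_pos: [541.6, -3.9, 109.7]
tcp_rot: [-0.523, -0.475, 0.523, -0.476]
wrist_force: [-2.7, -0.3, 3.1]
opening: 50.0
```

Request:
send_rows(deltas=[{"xyz": [0,0,0],"turn": 0,"claw": 62},{"xyz": [0,0,0],"turn": 0,"claw": 70},{"xyz": [0,0,0],"turn": 0,"claw": 80},{"xyz": [0,0,0],"turn": 0,"claw": 95},{"xyz": [0,0,0],"turn": 0,"claw": 95}], grip_force=5)

```text
time: 16.18
tcp_pos: [541.6, -3.9, 109.1]
tcp_rot: [0.523, 0.475, -0.523, 0.476]
wrist_force: [-0.6, -0.2, 0.2]
opening: 72.7
```

Request:
send_rows(deltas=[{"xyz": [0,0,0],"turn": 0,"claw": 95},{"xyz": [0,0,0],"turn": 0,"claw": 95},{"xyz": [-1.5,0,0],"turn": 0,"claw": 95},{"xyz": [-3,0,0],"turn": 0,"claw": 95},{"xyz": [-3,0,0],"turn": 0,"claw": 95}])

```text
time: 16.6
tcp_pos: [540.3, -3.9, 183.8]
tcp_rot: [-0.523, -0.476, 0.524, -0.475]
wrist_force: [0.1, 0.3, 0.1]
opening: 82.8
```

Request:
send_rows(deltas=[{"xyz": [-3,0,0],"turn": 0,"claw": 95},{"xyz": [-2,0,0],"turn": 0,"claw": 95},{"xyz": [0,0,0],"turn": 0,"claw": 95},{"xyz": [0,0,0],"turn": 0,"claw": 95},{"xyz": [0,0,0],"turn": 0,"claw": 95}])

```text
time: 17.02
tcp_pos: [540.9, -4.0, 233.1]
tcp_rot: [-0.523, -0.476, 0.524, -0.475]
wrist_force: [-0.6, 0.1, -0.9]
opening: 82.4
```

```bash
python3 - <<'E'
from workcell import env
from h import *
plan(env,[540.7,-2.8,220])
o=[]
for n,(r,c) in {"side":(110,155),"scene":(175,215)}.items():
    f=env.grab_frame(n);im=cv2.resize(f["pixels"],None,fx=4,fy=4,interpolation=cv2.INTER_CUBIC)
    for p,z0 in (([539.5,.5,np.radians(354.5)],15),([541,.5,np.radians(84.5)],95)):
        P=world(p,z0);h=[proj(f,P[i:i+1])[0]*4+1.5 for i in range(8)]
        for idx in ((0,2,6,4),(1,3,7,5)): cv2.polylines(im,[np.round([h[i] for i in idx]).astype(np.int32)],True,(255,0,0),1)
    o.append(im[r*4:r*4+400,c*4:c*4+400])
cv2.imwrite("pics/final.png",np.hstack(o)[...,::-1])
E
```

```text
t 17.02 tcp [540.9  -4.  233.1] jaw yaw -5.5 tilt [-0.001 -0.    -1.   ] open 82.4 F [-0.6  0.1 -0.9]
total tool shift cm [ 1.31 -0.03 -0.12] rows 1 each [ 1.312 -0.032 -0.117]
```

View pics/final.png

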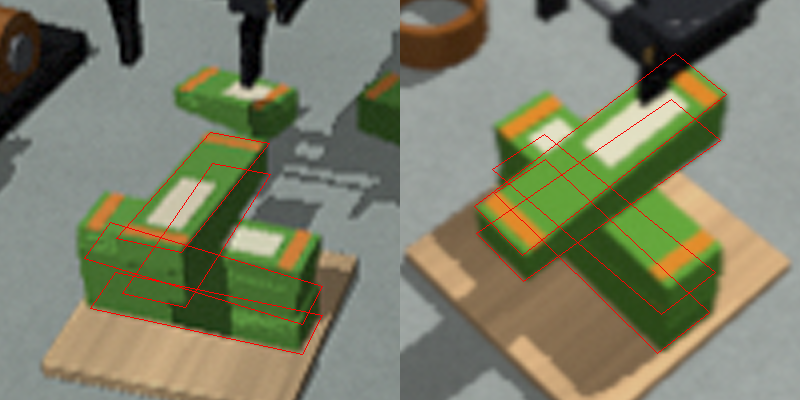

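```bash
python3 - <<'E'
from workcell import env
print(env.sign_off())
E
```

```text
the job is handed in; nothing more can be done
None
```

I laid the two full-size green wedges on the stack and handed the job in at about 17 s of the 54 s allowed. `sign_off` gives no verdict, so success rests on my own checks below.

**What I did:** The wedge from scene pixel (296,160) went head to tail on the first carton. I pressed it lightly until it pivoted flat onto the slope. The wedge from (349,186) went crosswise over the middle of that pair. The straight carton, the short wedge and the turquoise cartons were not touched.

**Last checks:**
- **Positions:** In the side and scene pictures, the outlines predicted for the first carton and the crosswise one matched to within a few mm. The first carton is where it started.
- **Level:** The pair's top looked level and matched its predicted outline, and the crosswise carton sits flat on it.
- **Release:** The gripper is open and clear, and wrist force is back near zero.

**What disagreed or failed:**
- The second carton sits about 3–4 mm towards the first's thick end; the limit is 20 mm.
- The crosswise carton may be about 1–2 mm off centre.
- Two early wrist-camera fits failed because of poor colour masks, so I took the picture again. The repeat agreed with the side camera to about 3 mm.

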